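Pack the second eyepiece and close the optics case

TASK

Pack the loose microscope eyepiece (the short barrel, twin of the one already in the case) into the empty pocket of the open optics case: set it down gently, upright on the pocket floor so that nothing stands above the rim, and let go. Then close the hinged lid fully without slamming it. Leave the similar but taller lens tube standing where it is on the bench.

Things in the scene. Friction and masses are not known exactly. Their poses are not given: they have to be found in the camera images.
- eyepiece_center (a point): Loose eyepiece: short round black barrel, 48 mm tall, standing upright on the bench, about 0.1 kg. Diameter 32 mm up to 16 mm (steel band), 38 mm from 18 to 44 mm above its foot, 32 mm at the glass top. Point: its centre, 24 mm above its foot; z up the barrel. Not wanted: a flat collar 60 mm wide and 16 mm high, a puck 30 mm wide and 18 mm high.
- case: Open aluminium case, immovable. Outer 112 mm (own x) by 220 mm (own y), rim 62 mm above the bench, floor and walls 6 mm. Origin: centre of its underside, z up. A full-height divider at y = 0 makes two pockets 100 (x) by 101 mm (y), 56 mm deep, centred at x = 0: y = -53.5 mm is empty, y = +53.5 mm holds the twin eyepiece, upright and below the rim. Hinge line along y at x = +56, z = 62.5 mm.
- lid (a joint): Lid angle, rad: 0 shut flat on the rim, about 2 at the start (leaning back past upright, on the case's +x side), stop 2.3. Flat lid, 112 mm from hinge to free edge, 220 wide, 10 thick (underside on the hinge line); a tab 40 mm wide in mid edge reaches 124 mm. Stiff hinge, stays where left; 2 to 4 N at the free edge moves it: push on its outer face until shut.
- tube_center (a point): Taller black lens tube, 76 mm tall, 38 mm diameter up to 50 mm and 32 mm above, with two steel bands, standing on the bench; too tall for the case, to be left alone. Point: its centre, 38 mm above its foot; z up.
Things that resemble listed ones, but are neither listed nor needed, are in the scene too. What is shaped like the part that bears eyepiece_center but pink is not meant.

How it is judged:
By the outcome, as a careful person would: the job done as asked, in the order asked, and still so for the second after the job is handed in, with the robot touching nothing.
It also fails if it takes over 58 s, if anything falls off the work surface, if the arm or the gripper's body presses on something with over 40 N, if the wrist force passes 120 N, or if a joint passes its speed limit or range.

ROBOT

A 7-joint arm with a two-finger parallel gripper is mounted at the origin on the work surface. World frame = base frame: x ahead of the robot, y to its left, z up, the work surface at z = 0. Lengths are in m, angles in rad, forces in N, time in s.
With the tool pointing down it reaches from about 0.425 to 0.925 m from the base axis. Payload 6.8 kg.
Tool frame: the origin (TCP) lies on the front face of the gripper's body, between the roots of the fingers; the fingertips stand 73 mm ahead of it and the grasp point (between the pads) lies 54 mm ahead of it; z points along the fingers, y is the direction in which the jaws open and shut (so a half turn about z gives the same grasp; the last joint's range is limited). The gripper opens to 85 mm and grips with 20 to 120 N. Pads are 22 mm wide; open, the fingers measure 114 mm over their backs; the gripper's body (76 mm by 85 mm) begins 54 mm behind the grasp point. The pads swing forward as they close: fully open they stand 13 mm farther back than shut.
Start: joints at [0.998, 0.477, 0.022, 1.555, -0.011, 1.109, -0.083], TCP at [0.303, -0.603, 0.304] pointing down, gripper open.
Joint ranges: [-2.96, 2.96], [-0.34, 2.1], [-1.41, 1.46], [0.24, 2.44], [-1.37, 4.51], [0.17, 1.92], [-2.96, 2.96]. Speed limits (rad/s): [2.39, 2.39, 3.14, 3.14, 3.14, 3.14, 3.14].

INTERFACE

Orientations are given as a rotation vector (axis times angle).
In Python, from bench import * gives the robot as it stands.
- The arm moves only by the tool jog_arm, never from a script. Its argument "plan" is a list of rows, each a list of 2 entries, a list of its own where there are three numbers: the shift along the world's x, y, z in cm, then the turn about the world's z in rad. In form: [[[tx, ty, tz], twist], ...]. A call has 1 to 12 rows; each row shifts and turns the commanded pose from where the row before left it; what a row does not reach is not made up. A row lasts 1/10 s, in which the tool goes at most 50 mm and 8.59 degrees, less where a joint would pass 70% of its speed; a pose out of reach is approached as far as the arm can. A call is refused whole if a number of a shift passes 5 or a number of a turn 0.15, either way. A call with a gripper value outside its range is refused whole. "hand" is the finger opening in cm, from 0 to 8.54, set as the call begins (left out, the last holds). The fingers move at their own pace and stop on an object; "grip_force" is the grip in N (left out, the last holds). Time passes only in rows, so rows that do not move let the fingers close. It gives the time, the measured TCP pose, the force and the opening at its end, in the units of the state.
- get_obs(): the state, without advancing time (a new reading comes with each control period).
- grab_frame(name): name is "scene" or "side" or "wrist"; returns the picture (420x560x3 uint8, red, green, blue); there is no depth.
- get_calibration(name): a dict with "intrinsics" (3x3 intrinsics, pixels), "xyz" and "orientation" of the camera in the world. Camera axes: x right, y down, z forward; pixel columns grow to the right and rows downward; lengths in m; the calibration is good to about 2 mm. A picture is of the moment at which its call begins: read the wrist's pose just before it. get_calibration takes no time and is no camera call; for the wrist camera it gives the pose at the moment of the call.
- hand_in(): hands the job in, once; it reports no verdict.
The state is a dict: "clock": time; "joints": joint angles; "qvel": joint speeds; "tau": joint torques, N m; "tcp_pos": TCP position; "orientation": TCP orientation; "contact_force": force on the tool from outside, world axes, zero at the start; "moment": the same for the moment, N m; "grip_width": finger opening in m.
Only numpy, scipy, OpenCV 4.12 (cv2) and the standard library are available. Lean on these libraries where they do the work, as an engineer would, in place of code of your own. Each camera call takes 0.05 s, during which the arm holds its last target. There are 200 camera calls.

## Working session

There is one attempt and no reset: what is moved stays moved. The work goes in short steps, Python scripts to look and compute and a tool call to move; the robot and the scene stay as the last step left them, time stands still between calls to the robot, and variables do not carry over. Pictures are saved under pics/ and viewed, about 8 in all and at most 12, crops included, and the job is handed in when it is done.

Besides the shell and the picture viewer there is one more tool, called after "Call:" by a JSON object that holds its "op" and its "data", one argument or row to a line. jog_arm: Moves the arm, as the interface text tells. Its arguments: {"type":"object","properties":{"plan":{"type":"array","items":{"type":"array"}},"hand":{"type":"number"},"grip_force":{"type":"number"}},"required":["plan"]}

```bash
mkdir -p pics
cat > h.py <<'E'
from bench import *
import numpy as np, cv2
from scipy.spatial.transform import Rotation as R
def cam(n):
    c=get_calibration(n); K=np.array(c["intrinsics"]); o=np.array(c["orientation"],float)
    M=R.from_rotvec(o).as_matrix() if o.size==3 else o
    return K,np.array(c["xyz"]),M
def cast(c,u,v,z):
    K,p,M=c; d=M@np.linalg.inv(K)@[u,v,1]; return p+d*(z-p[2])/d[2]
def proj(c,X):
    K,p,M=c; q=K@(M.T@(np.array(X,float)-p)); return q[:2]/q[2]
def shot(n,f):
    c=cam(n); im=np.array(grab_frame(n)); cv2.imwrite(f"pics/{f}.png",im[:,:,::-1]); return c,im
E
python3 - <<'E'
from h import *
for n in ("scene","side","wrist"):
    c,im=shot(n,n+"0"); print(n,c[1].round(3),c[2][:,2].round(2))
s=get_obs();print(s["clock"],s["tcp_pos"],s["orientation"],s["contact_force"],s["grip_width"])
E
```

```text
scene [0.943 0.18  0.541] [-0.64 -0.18 -0.74]
side [0.343 0.822 0.555] [ 0.2  -0.82 -0.53]
wrist [ 0.362 -0.573  0.373] [-0.24 -0.12 -0.97]
0.15 [ 0.30238084 -0.60309443  0.30312974] [-3.05580746e+00 -7.23185763e-01  6.60978832e-04] [0.0170239  0.25673226 0.02860986] 0.08534438423176391
```

View pics/scene0.png

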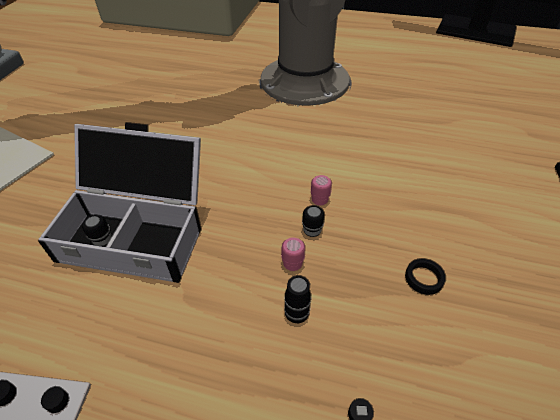

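View pics/side0.png

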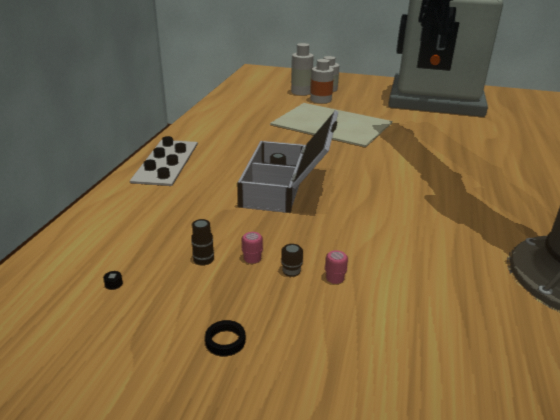

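Candidates in scene: short black barrel with a steel band (313,221) is the eyepiece. The others are the tube (297,300), pink decoys (321,190) and (293,254), collar (426,277), puck (361,410), and the twin in the case (96,229). I choose (313,221) and check it in one close crop.

Run:
```python
from h import *
im=cv2.imread("pics/scene0.png"); c=cv2.resize(im[115:345,25:345],None,fx=2.5,fy=2.5,interpolation=cv2.INTER_CUBIC); cv2.imwrite("pics/crop.png",c)
C=cam("scene");S=cam("side")
sd=cv2.imread("pics/side0.png")
for nm,u,v,z in [("eye top",313,211,.048),("tube top",298,284,.076),("pinkA",321,181,.048),("pinkB",293,245,.048),("rimFL",42,241,.062),("rimFR",180,264,.062),("rimBR",199,207,.062),("rimBL",76,195,.062)]:
    print(nm,cast(C,u,v,z).round(4))
for nm,u,v,z in [("eye top",292,249,.048),("tube top",202,225,.076),("rim near right",290,187,.062),("rim near left",241,182,.062)]: print("side",nm,cast(S,u,v,z).round(4))
# dark mask boxes
for n,f,(x0,y0,x1,y1) in [("scene",im,(280,170,345,330)),("side",sd,(180,210,320,285))]:
    m=((f.max(2)<75)).astype(np.uint8); mm=np.zeros_like(m); mm[y0:y1,x0:x1]=m[y0:y1,x0:x1]
    k,l,st,ce=cv2.connectedComponentsWithStats(mm); print(n,[s.tolist() for s in st[1:] if s[4]>40])
```

```text
eye top [0.4962 0.1206 0.048 ]
tube top [0.6586 0.131  0.076 ]
pinkA [0.4205 0.12   0.048 ]
pinkB [0.5746 0.1046 0.048 ]
rimFL [ 0.6763 -0.271   0.062 ]
rimFR [ 0.6612 -0.0456  0.062 ]
rimBR [ 0.5478 -0.0626  0.062 ]
rimBL [ 0.5751 -0.2787  0.062 ]
side eye top [0.4966 0.1215 0.048 ]
side tube top [0.6553 0.1332 0.076 ]
side rim near right [ 0.5474 -0.0703  0.062 ]
side rim near left [ 0.6497 -0.0627  0.062 ]
scene [[302, 205, 23, 32, 473], [284, 275, 27, 49, 863]]
side [[192, 219, 22, 46, 799], [282, 244, 21, 33, 535]]
```

View pics/crop.png

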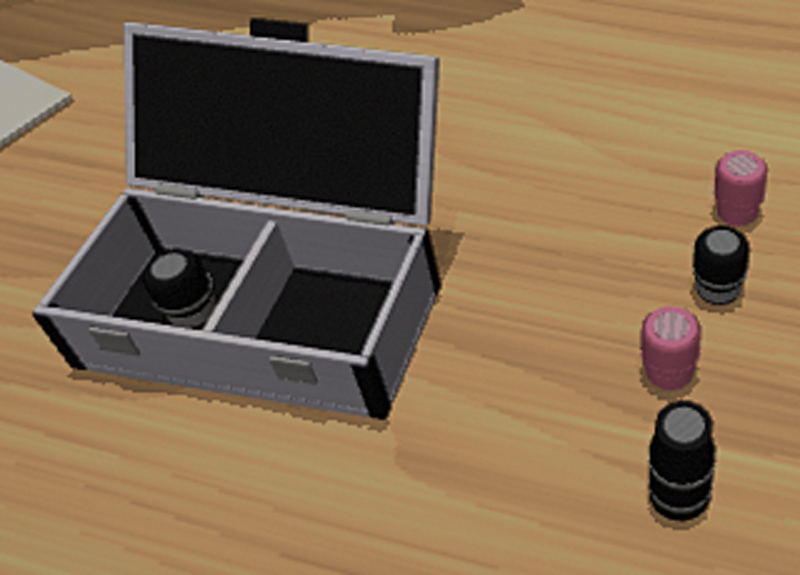

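Call:
{"op": "jog_arm", "data": {
  "plan": [
    [[1,3.8,0],-0.0245],
    [[1,3.8,0],-0.0245],
    [[1,3.8,0],-0.0245],
    [[1,3.8,0],-0.0245],
    [[1,3.8,0],-0.0245],
    [[1,3.8,0],-0.0245],
    [[1,3.8,0],-0.0245],
    [[1,3.8,0],-0.0245],
    [[1,3.8,0],-0.0245],
    [[1,3.8,0],-0.0245],
    [[1,3.8,0],-0.0245],
    [[1,3.8,0],-0.0245]
  ],
  "hand": 7
}}

```text
clock: 1.35
tcp_pos: [0.4226, -0.1458, 0.3039]
orientation: [3.13, 0.266, 0.0]
contact_force: [0.3, -0.3, -0.8]
grip_width: 0.0696
```

Call:
{"op": "jog_arm", "data": {
  "plan": [
    [[1,3.8,0],-0.0245],
    [[1,3.8,0],-0.0245],
    [[1,3.8,0],-0.0245],
    [[1,3.8,0],-0.0245],
    [[1,3.8,0],-0.0245],
    [[1,3.8,0],-0.0245],
    [[1.3,4,0],-0.024],
    [[0,0,-4],0],
    [[0,0,-4],0],
    [[0,0,-2],0],
    [[0,0,0],0]
  ]
}}

```text
clock: 2.45
tcp_pos: [0.4936, 0.12, 0.2009]
orientation: [3.14, 0.0, -0.01]
contact_force: [-0.1, -0.5, 0.2]
grip_width: 0.0701
```

Run:
```python
from h import *
s=get_obs();print(s["clock"],s["tcp_pos"],s["orientation"],s["contact_force"],s["grip_width"],s["joints"])
M=R.from_rotvec(s["orientation"]).as_matrix();print(M.round(3))
W,im=shot("wrist","w1"); print("eye top pred px",proj(W,[.4962,.121,.048]))
C=cam("scene")
P=[cast(C,u,v,.062)[:2] for u,v in [(40.2,239.4),(173,259.4),(195,207.8),(75.8,193.8)]]
P=np.array(P);print(P.round(4))
FL,FR,BR,BL=P
print("sizes",*[np.linalg.norm(a).round(4) for a in (FR-FL,BR-BL,FR-BR,FL-BL)],"angles",*[np.degrees(np.arctan2(*(a)[::-1])).round(1) for a in (FR-FL,BR-BL,FR-BR,FL-BL)],"centre",P.mean(0).round(4))
```

```text
2.45 [0.49360157 0.11995944 0.20094829] [ 3.13991547e+00  3.05630653e-04 -9.91398411e-03] [-0.12107641 -0.5191535   0.24438309] 0.07006467524286004 [-0.04376665  0.36617031 -0.3819077   2.02120487  0.18691086  0.79382553
 -2.1058326 ]
[[ 1.     0.    -0.006]
 [ 0.    -1.    -0.002]
 [-0.006  0.002 -1.   ]]
eye top pred px [274.32381477 212.57374209]
[[ 0.6743 -0.2758]
 [ 0.6563 -0.0591]
 [ 0.5512 -0.0683]
 [ 0.5726 -0.2808]]
sizes 0.2175 0.2135 0.1055 0.1018 angles 94.7 95.8 5.0 2.8 centre [ 0.6136 -0.171 ]
```

View pics/w1.png

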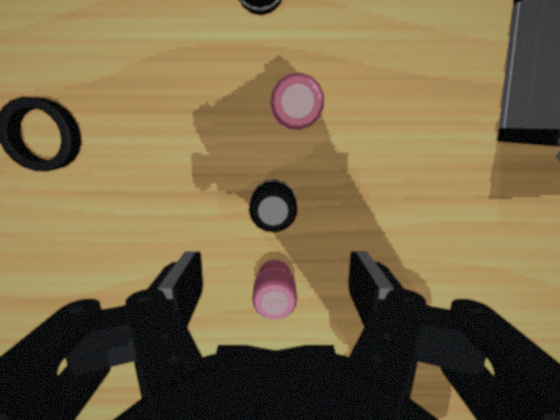

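Wrist view: black eyepiece top at (273,210), predicted (274,213), with pink barrels before and behind it. The position is confirmed, so I descend and grip.

Call:
{"op": "jog_arm", "data": {
  "plan": [
    [[0.3,0.1,-2.6],0],
    [[0,0,-3],0],
    [[0,0,-3],0],
    [[0,0,-2],0],
    [[0,0,-1],0],
    [[0,0,0],0],
    [[0,0,0],0]
  ]
}}

```text
clock: 3.2
tcp_pos: [0.4996, 0.1219, 0.0893]
orientation: [-3.141, 0.001, -0.003]
contact_force: [0.3, 0.6, -0.6]
grip_width: 0.07
```

Call:
{"op": "jog_arm", "data": {
  "plan": [
    [[0,0,0],0],
    [[0,0,0],0],
    [[0,0,0],0],
    [[0,0,0],0],
    [[0,0,0],0],
    [[0,0,0],0],
    [[0,0,0],0],
    [[0,0,0],0]
  ],
  "hand": 3,
  "grip_force": 30
}}

```text
clock: 4.0
tcp_pos: [0.4992, 0.1218, 0.0891]
orientation: [-3.141, 0.001, -0.003]
contact_force: [-1.2, 0.6, 7.4]
grip_width: 0.0371
```

Call:
{"op": "jog_arm", "data": {
  "plan": [
    [[0,0,1],0],
    [[0,0,2],0],
    [[0,0,4],0],
    [[0,0,4],0],
    [[0,0,4],0],
    [[0,0,0],0]
  ]
}}

```text
clock: 4.6
tcp_pos: [0.5011, 0.1227, 0.2439]
orientation: [-3.139, 0.0, -0.016]
contact_force: [1.2, -0.0, -0.6]
grip_width: 0.0373
```

Call:
{"op": "jog_arm", "data": {
  "plan": [
    [[3,-1,0],0.01],
    [[4,-2,0],0.01],
    [[3.5,-3,0],0.01],
    [[0,-4,0],0.01],
    [[0,-4,0],0.01],
    [[0,-4,0],0.01],
    [[0,-4,0],0.01],
    [[0,-2,0],0.01],
    [[0,0,0],0],
    [[0,0,0],0]
  ]
}}

```text
clock: 5.6
tcp_pos: [0.6031, -0.1181, 0.2375]
orientation: [-3.138, -0.124, 0.001]
contact_force: [0.6, 0.6, 0.1]
grip_width: 0.0374
```

Run:
```python
from h import *
s=get_obs();print(s["clock"],s["tcp_pos"],s["orientation"],s["contact_force"],s["grip_width"])
W,im=shot("wrist","w2"); shot("side","s2")
print(W[1],W[2].round(2))
o=np.array([.611,-.172]);ey=np.array([.087,-.996]);ex=np.array([-.996,-.087])
for x,y in [(56,-110),(-56,-110),(56,0),(-56,0),(56,110),(-56,110)]: print((x,y),proj(W,[*(o+ex*x/1e3+ey*y/1e3),.062]).round(1))
```

```text
5.6 [ 0.60314084 -0.1181496   0.2375448 ] [-3.13834235e+00 -1.24088821e-01  1.20532304e-03] [0.58144488 0.64737431 0.14629305] 0.037356051406897524
[ 0.66990695 -0.11249292  0.30723402] [[ 0.08 -0.96 -0.26]
 [-1.   -0.08 -0.02]
 [-0.    0.26 -0.96]]
(56, -110) [212.5 268.2]
(-56, -110) [203.6 135.9]
(56, 0) [339.1 267.4]
(-56, 0) [345.8 134.8]
(56, 110) [466.  266.5]
(-56, 110) [488.5 133.6]
```

View pics/w2.png

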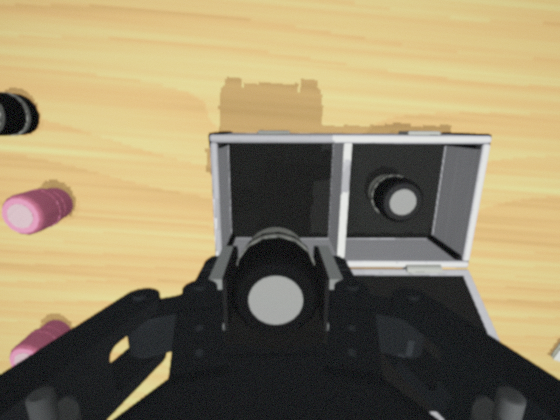

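Wrist view: eyepiece held upright between the pads. Case rim corners are at (210,135), (491,135), (468,265), and the divider's front end is about (346,137). I refine the pocket centre from these.

Run:
```python
from h import *
W=cam("wrist"); P=np.array([cast(W,u,v,.062)[:2] for u,v in [(210,134),(491,134.5),(468,266),(346,136)]]);print(P.round(4))
A,B,Cc,D=P
print(np.linalg.norm(A-B),np.linalg.norm(B-Cc))
ey=(B-A)/np.linalg.norm(B-A); ex=np.array([ey[1],-ey[0]]); print("yaw ey",np.degrees(np.arctan2(ey[1],ey[0])),ex)
o=(A+B)/2+.056*ex; pc=o-.0535*ey; print("centre",o,"pocket",pc)
s=get_obs(); M=R.from_rotvec(s["orientation"]).as_matrix(); g=s["tcp_pos"]+.054*M[:,2]; print("grasp",g,"shift cm",(pc-g[:2])*100,"jaw",np.degrees(np.arctan2(M[1,1],M[0,1])))
```

```text
[[ 0.6593 -0.0604]
 [ 0.6768 -0.2769]
 [ 0.5663 -0.2864]
 [ 0.6665 -0.1655]]
0.2172247011700191 0.11089764615999301
yaw ey -85.38216094572991 [-0.99675386 -0.08050927]
centre [ 0.61226438 -0.17318925] pocket [ 0.60795714 -0.11986292]
grasp [ 0.60348826 -0.11640226  0.18378325] shift cm [ 0.44688755 -0.34606549] jaw -85.30097792130492
```

Call:
{"op": "jog_arm", "data": {
  "plan": [
    [[0.4,-0.3,-2],0],
    [[0,0,-3],0],
    [[0,0,-3],0],
    [[0,0,-2.5],0],
    [[0,0,-1.5],0],
    [[0,0,-0.5],0],
    [[0,0,0],0],
    [[0,0,0],0]
  ]
}}

```text
clock: 6.5
tcp_pos: [0.6085, -0.1211, 0.1141]
orientation: [3.139, 0.126, 0.003]
contact_force: [0.1, -0.2, -1.4]
grip_width: 0.0369
```

Call:
{"op": "jog_arm", "data": {
  "plan": [
    [[0,0.1,-0.5],0],
    [[0,0,-0.4],0],
    [[0,0,-0.3],0],
    [[0,0,-0.2],0],
    [[0,0,-0.1],0],
    [[0,0,-0.1],0],
    [[0,0,0],0]
  ]
}}

```text
clock: 7.2
tcp_pos: [0.6075, -0.1204, 0.0968]
orientation: [-3.139, -0.125, 0.0]
contact_force: [-1.0, -0.6, -0.7]
grip_width: 0.0367
```

Call:
{"op": "jog_arm", "data": {
  "plan": [
    [[0,0,-0.1],0],
    [[0,0,0],0],
    [[0,0,0],0]
  ]
}}

```text
clock: 7.5
tcp_pos: [0.6076, -0.1204, 0.0959]
orientation: [3.139, 0.125, 0.0]
contact_force: [-0.8, 0.1, -1.5]
grip_width: 0.0371
```

Call:
{"op": "jog_arm", "data": {
  "plan": [
    [[0,0,-0.1],0],
    [[0,0,0],0],
    [[0,0,0],0]
  ]
}}

```text
clock: 7.8
tcp_pos: [0.6077, -0.1204, 0.0952]
orientation: [3.139, 0.125, 0.0]
contact_force: [-0.2, -0.0, 2.2]
grip_width: 0.0371
```

Call:
{"op": "jog_arm", "data": {
  "plan": [
    [[0,0,0],0],
    [[0,0,0],0],
    [[0,0,0],0],
    [[0,0,0],0]
  ],
  "hand": 5.6
}}

```text
clock: 8.2
tcp_pos: [0.6075, -0.1204, 0.0948]
orientation: [-3.139, -0.125, 0.0]
contact_force: [-0.2, -0.1, 0.9]
grip_width: 0.0561
```

Call:
{"op": "jog_arm", "data": {
  "plan": [
    [[0,0,0.5],0],
    [[0,0,1.5],0],
    [[0,0,3],0],
    [[0,0,4],0],
    [[0,0,4],0],
    [[0,0,2],0],
    [[0,0,0],0],
    [[0,0,0],0]
  ]
}}

```text
clock: 9.0
tcp_pos: [0.6076, -0.1205, 0.246]
orientation: [3.139, 0.125, 0.002]
contact_force: [-1.1, -0.3, -0.8]
grip_width: 0.0561
```

Run:
```python
from h import *
s=get_obs();print(s["clock"],s["tcp_pos"],s["contact_force"],s["grip_width"])
W,w=shot("wrist","w3"); S,a=shot("side","s3")
x=np.hstack([cv2.resize(w,(400,300)),cv2.resize(a[110:320,180:460],(400,300))]); cv2.imwrite("pics/v3.png",x[:,:,::-1])
```

```text
9.0 [ 0.60758911 -0.12045     0.24599419] [-1.11397865 -0.26869256 -0.7605383 ] 0.0560700055139163
```

View pics/v3.png

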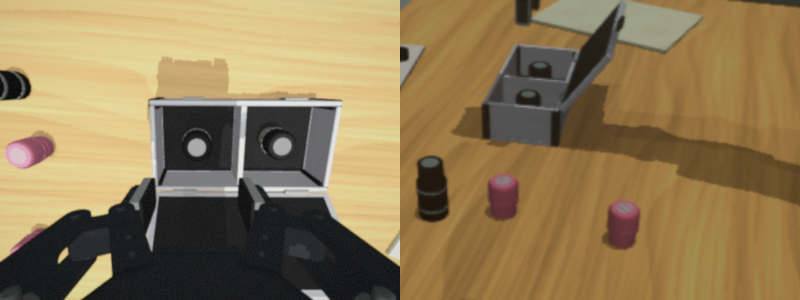

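Wrist and side views: both eyepieces stand upright in their pockets below the rim. Now I close the fingers and go over and behind the lid.

Call:
{"op": "jog_arm", "data": {
  "plan": [
    [[0,0,3],0],
    [[0,0,3],0],
    [[-1,-0.6,0],0],
    [[-3,-1,0],0],
    [[-3,-1,0],0],
    [[-3,-1,0],0],
    [[-3,-1,0],0],
    [[-3,-1,0],0],
    [[-1.1,-1,0],0],
    [[0,0,0],0]
  ],
  "hand": 0
}}

```text
clock: 10.1
tcp_pos: [0.434, -0.1879, 0.3036]
orientation: [-3.139, -0.12, 0.005]
contact_force: [1.2, -0.6, 0.1]
grip_width: -0.0001
```

Run:
```python
from h import *
s=get_obs();print(s["clock"],s["tcp_pos"],s["orientation"],s["contact_force"],s["grip_width"],s["joints"])
S,a=shot("side","s4")
H=np.array([.5565,-.1777]);f=np.array([.9968,.0805]);e=np.array([.0805,-.9968])
for th in (1.8,2,2.2):
  print(th,[proj(S,[*(H+f*.112*np.cos(th)+e*y),.0625+.112*np.sin(th)]).round(0) for y in (-.11,.11)])
print("hinge",proj(S,[*(H-e*.11),.0625]))
cv2.imwrite("pics/v4.png",cv2.resize(a[60:270,180:460],(800,600))[:,:,::-1])
```

```text
10.1 [ 0.43396759 -0.18787263  0.30359923] [-3.13922811 -0.11954514  0.00505943] [ 1.23268703 -0.56663982  0.12733778] -0.00014487512478724985 [ 0.56160942  0.16377273 -0.31577425  2.00361945  0.06175373  0.98615952
 -1.27915168]
1.8 [array([304., 138.]), array([317., 101.])]
2 [array([315., 143.]), array([326., 105.])]
2.2 [array([325., 149.]), array([334., 110.])]
hinge [289.60864823 187.27853214]
```

View pics/v4.png

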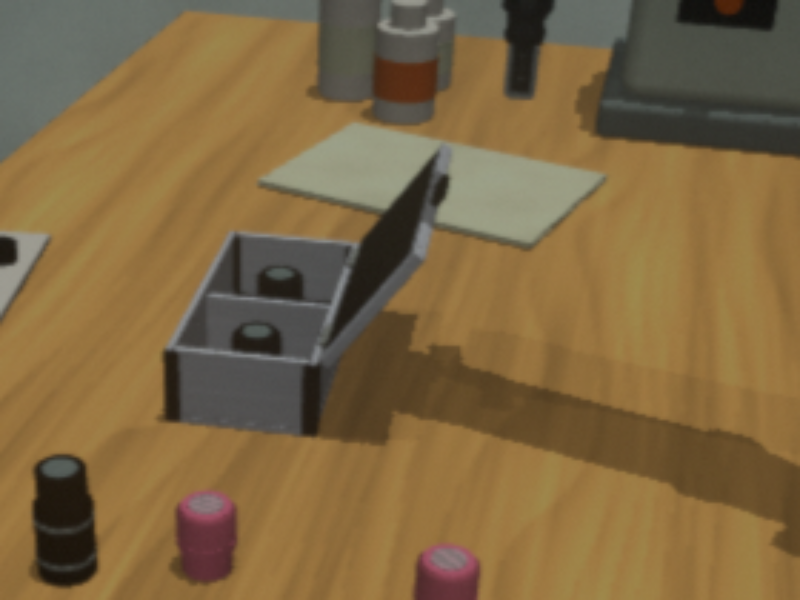

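Side view: lid edge corner at about (325,152) in full-image pixels, so the lid stands at about 2.2 rad. The fingers are behind it, above and toward the robot. I descend, then push forward.

Call:
{"op": "jog_arm", "data": {
  "plan": [
    [[0,0,-3],0],
    [[0,0,-3],0],
    [[0,0,-2.5],0],
    [[0,0,-1.5],0],
    [[0,0,0],0],
    [[0,0,0],0]
  ]
}}

```text
clock: 10.75
tcp_pos: [0.4373, -0.1857, 0.2047]
orientation: [-3.138, -0.127, 0.001]
contact_force: [0.6, 1.0, 0.2]
grip_width: 0.0003
```

Call:
{"op": "jog_arm", "data": {
  "plan": [
    [[1,0.08,0],0],
    [[1,0.08,0],0],
    [[1,0.08,0],0],
    [[1,0.08,0],0],
    [[1,0.08,0],0],
    [[0,0,0],0],
    [[0,0,0],0]
  ]
}}

```text
clock: 11.45
tcp_pos: [0.4873, -0.1825, 0.2067]
orientation: [3.138, 0.125, 0.0]
contact_force: [-8.7, 0.2, 16.5]
grip_width: -0.0004
```

The upward force of 16 N was not expected, so I look before going on.

Run:
```python
from h import *
s=get_obs();print(s["clock"],s["contact_force"],s["moment"])
S,a=shot("side","s5"); C,b=shot("scene","c5")
x=np.hstack([cv2.resize(a[60:210,240:390],(400,400)),cv2.resize(b[60:260,30:230],(400,400))])
cv2.imwrite("pics/v5.png",x[:,:,::-1])
```

```text
11.45 [-8.6840928   0.1776677  16.52292125] [0.16612683 1.39267485 0.01459382]
```

View pics/v5.png

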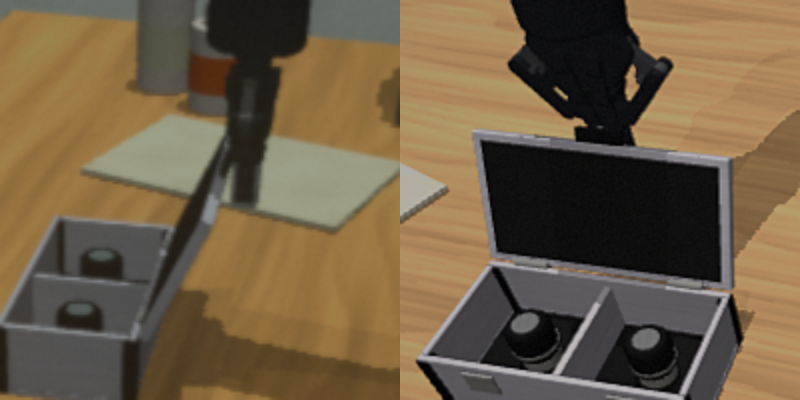

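The views show the tab caught under a step on the finger's side, about 45 mm above the tip. I back off a little, raise, and push with the tips only.

Call:
{"op": "jog_arm", "data": {
  "plan": [
    [[-0.5,0,0],0],
    [[-0.5,0,0.5],0],
    [[0,0,1],0],
    [[0,0,0.7],0],
    [[0,0,0],0],
    [[0,0,0],0]
  ]
}}

```text
clock: 12.15
tcp_pos: [0.4769, -0.1825, 0.2273]
orientation: [3.139, 0.125, 0.001]
contact_force: [-0.3, -0.1, -0.3]
grip_width: -0.0002
```

Call:
{"op": "jog_arm", "data": {
  "plan": [
    [[1,0.08,0],0],
    [[1,0.08,0],0],
    [[1,0.08,0],0],
    [[1,0.08,0],0],
    [[0,0,0],0],
    [[0,0,0],0]
  ]
}}

```text
clock: 12.75
tcp_pos: [0.5172, -0.1789, 0.2267]
orientation: [-3.139, -0.126, -0.001]
contact_force: [0.4, -0.1, 0.9]
grip_width: 0.0004
```

Call:
{"op": "jog_arm", "data": {
  "plan": [
    [[0.9,0.07,0],0],
    [[0.9,0.07,0],0],
    [[0.8,0.06,0],0],
    [[0.8,0.06,0],0],
    [[0.8,0.06,-0.1],0],
    [[0,0,0],0],
    [[0,0,0],0]
  ]
}}

```text
clock: 13.45
tcp_pos: [0.559, -0.1757, 0.2258]
orientation: [-3.139, -0.126, -0.001]
contact_force: [-0.3, -0.2, -0.4]
grip_width: 0.0
```

Run:
```python
from h import *
S,a=shot("side","s6"); C,b=shot("scene","c6")
x=np.hstack([cv2.resize(a[60:210,240:390],(400,400)),cv2.resize(b[60:260,30:230],(400,400))])
cv2.imwrite("pics/v6.png",x[:,:,::-1])
```

```text
(no output)
```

View pics/v6.png

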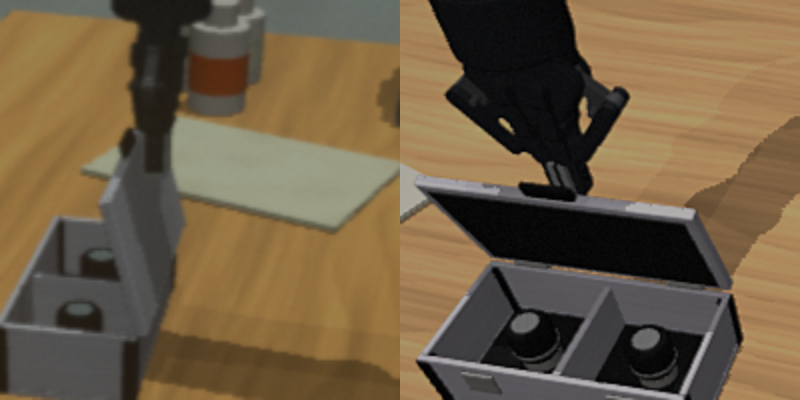

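Lid past upright at about 70°, with the fingertips on its outer face. I follow the arc down.

Call:
{"op": "jog_arm", "data": {
  "plan": [
    [[0.8,0.06,-0.2],0],
    [[0.8,0.06,-0.2],0],
    [[0.7,0.06,-0.3],0],
    [[0.7,0.05,-0.4],0],
    [[0.7,0.05,-0.4],0],
    [[0.6,0.05,-0.4],0],
    [[0.6,0.05,-0.6],0],
    [[0.6,0.05,-0.6],0],
    [[0.5,0.04,-0.5],0],
    [[0,0,0],0]
  ]
}}

```text
clock: 14.55
tcp_pos: [0.6188, -0.1707, 0.1887]
orientation: [-3.138, -0.126, 0.002]
contact_force: [-0.6, 0.3, -0.6]
grip_width: 0.0
```

Call:
{"op": "jog_arm", "data": {
  "plan": [
    [[0.4,0.03,-0.6],0],
    [[0.4,0.03,-0.7],0],
    [[0.3,0.02,-0.7],0],
    [[0.2,0.02,-0.6],0],
    [[0.2,0,-0.5],0],
    [[0.1,0,-0.4],0],
    [[0,0,0],0]
  ]
}}

```text
clock: 15.25
tcp_pos: [0.6343, -0.1703, 0.1541]
orientation: [-3.139, -0.125, 0.002]
contact_force: [0.5, -0.0, -0.7]
grip_width: 0.0001
```

Call:
{"op": "jog_arm", "data": {
  "plan": [
    [[0,0,-0.2],0],
    [[0,0,-0.2],0],
    [[0,0,-0.2],0],
    [[0,0,-0.1],0],
    [[0,0,-0.1],0],
    [[0,0,0],0]
  ]
}}

```text
clock: 15.85
tcp_pos: [0.6345, -0.1703, 0.1468]
orientation: [3.139, 0.125, -0.0]
contact_force: [0.4, -0.2, 0.0]
grip_width: 0.0003
```

Call:
{"op": "jog_arm", "data": {
  "plan": [
    [[0,0,-0.1],0],
    [[0,0,-0.1],0],
    [[0,0,0],0]
  ]
}}

```text
clock: 16.15
tcp_pos: [0.6346, -0.1703, 0.1453]
orientation: [3.139, 0.125, 0.0]
contact_force: [-2.3, -0.0, 3.7]
grip_width: -0.0006
```

Call:
{"op": "jog_arm", "data": {
  "plan": [
    [[0,0,-0.1],0],
    [[0,0,-0.1],0],
    [[0,0,0],0]
  ]
}}

```text
clock: 16.45
tcp_pos: [0.6347, -0.1704, 0.1451]
orientation: [3.138, 0.125, 0.0]
contact_force: [-6.1, 1.6, 17.7]
grip_width: -0.0002
```

Hard stop: 2 mm of command gave only 0.2 mm of travel, at 18 N. The lid is shut. I retreat upward and look.

Call:
{"op": "jog_arm", "data": {
  "plan": [
    [[0,0,0.3],0],
    [[0,0,1],0],
    [[0,0,3],0],
    [[0,0,4],0],
    [[0,0,4],0],
    [[0,0,4],0],
    [[0,0,0],0],
    [[0,0,0],0]
  ]
}}

```text
clock: 17.25
tcp_pos: [0.6349, -0.1703, 0.3073]
orientation: [3.138, 0.125, 0.004]
contact_force: [0.1, 0.6, -0.1]
grip_width: -0.0002
```

Run:
```python
from h import *
s=get_obs();print(s["clock"],s["tcp_pos"],s["contact_force"])
S,a=shot("side","s7"); C,b=shot("scene","c7")
x=np.hstack([cv2.resize(a[110:310,180:380],(400,400)),cv2.resize(b[100:340,30:330],(400,320))]) if 0 else np.hstack([cv2.resize(a[110:290,180:360],(400,400)),cv2.resize(b[120:330,20:330],(400,400))])
cv2.imwrite("pics/v7.png",x[:,:,::-1])
```

```text
17.25 [ 0.63487516 -0.17033853  0.30728125] [ 0.05831138  0.55417994 -0.12420136]
```

View pics/v7.png

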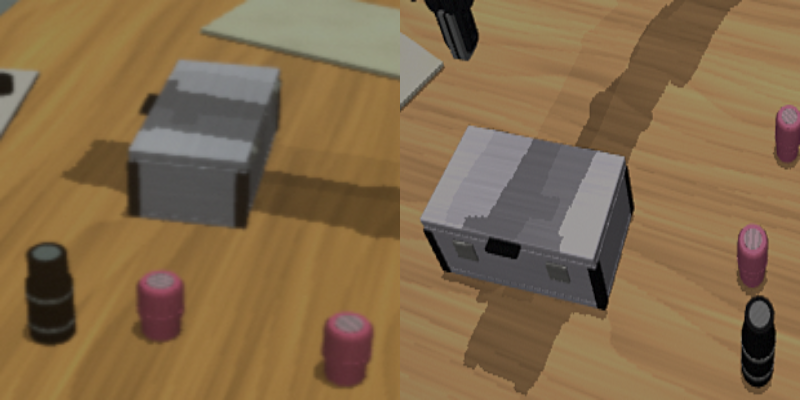

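Both views show the lid flat on the rim with no gap, the tube still standing, and the gripper clear.

```bash
python3 -c "
from bench import *
print(hand_in())"
```

```text
the job is handed in; nothing more can be done
None
```

The loose eyepiece is packed upright in the empty pocket and the lid is shut. I handed the job in at about 17 s on the robot clock; it reports no verdict.

- **Eyepiece:** It was set down with about 2 N of contact and released. A wrist and side view before closing showed both eyepieces upright below the rim.
- **Lid:** I pushed it round slowly on its outer face until it reached a hard stop at about 18 N. The fingertips were then at about 72 mm, where the shut lid's top should be (72.5 mm). Views after backing away show the lid flat on the rim with no gap.
- **Other objects:** The tall tube and the pink barrels were never touched, and the gripper is clear of everything.

**What disagreed:**
- On the first lid push the tab caught under a step on the finger, giving about 19 N at the wrist. I backed off, raised 2 cm and pushed with the tips only.
- The rim corners I picked measured 1–4 mm short of the case's true size in the wrist view, and up to 10 mm short in the scene view. The pocket had room for that.

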